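# Fit the locating pins to a filter housing

## Task

Pick up the yellow spudger and lever the pin case's blue cover open with its blade under the orange lip, then take every pin out of the case and fit it through a hole in the round housing's ears, one pin to a hole, any hole, fully home with its head resting on the ear. Finish with the case's cover shut again and the spudger laid flat on the blue mat, and leave the bottle, the cup and the screwdriver alone.

Things in the scene. Friction and masses are not known exactly. Their poses are not given: they have to be found in the camera images.
- case: Pin case, fixed: black base 140 mm wide (y), 92 mm deep (x), 30 mm high, a blue hinged cover over it. Origin: centre of the underside, on the bench; x points from the lip side to the hinge side, away from the robot; z up. Four 12 mm holes at x -15, y -51, -17, 17, 51 mm hold the pins upright. A black ledge 28 mm high, 140 mm wide runs along the front, x -62 to -46 mm.
- cover (a joint): Angle of the case's blue cover (rad): 0 shut, grows as its front edge rises and swings back; stop at 1.75, just past upright. At 1.6 there is room to take the pins from above. Stiff friction hinge: stays at any angle; about 1.5 N at the front edge raises it. 90 g.
- hinge (a point): Middle of the cover's hinge line (along the case's y), at x 50, y 0, z 31 mm in the case's frame; same axes as the case. The cover is an upside-down box, open below, 100 mm deep, 148 mm wide, 32 mm tall, walls 3 to 4 mm, hinged at its lower rear edge: shut, it spans x -50 to 50, z 31 to 63 mm of the case's frame.
- lip (a point): Middle of the front lower edge of the cover's orange lip; moves with the cover (shut: 112 mm in front of the hinge line, 5 mm above it). The lip stands out 12 mm from the cover's front wall (shut: x -62 to -50 mm in the case's frame), 90 mm wide, 4 mm thick. Shut, the gap between lip and black ledge is 8 mm (z 28 to 36 mm), for the blade only.
- spudger: Loose prying tool, 50 g, lying on the blue mat: yellow handle 100 mm long (x), 12 mm wide (y), 14 mm high (z), then a flat steel blade 10 mm wide and 3 mm thick reaching 70 mm beyond the handle's +x end. Origin: centre of the handle's underside; x points along the tool to the blade's tip; blade at 5.5 to 8.5 mm above the underside.
- blade_tip (a point): Tip of the spudger's blade, mid-thickness: x = 120, y = 0, z = 7 mm in the spudger's frame.
- mat: Blue tool mat fixed to the bench, 220 mm (x) by 70 mm (y), 2 mm thick. Origin: centre of the underside.
- housing: Round aluminium filter housing, fixed to the bench: body 128 mm across with a green board and bright ribs on top, 40 mm high. Four square ears, 36 mm, 14 mm thick (undersides at z = 30 mm, tops at z = 44 mm) stick out at 45, 135, 225 and 315 degrees about its z. Origin: centre of the underside, on the bench.
- hole0 (a point): Mouth of the through hole in ear 0 of the housing, centred on the ear's top face (44 mm above the bench, 80 mm from the housing's centre); 12 mm in diameter with a 1.5 mm chamfer, axis vertical, open below.
- hole1 (a point): Mouth of the through hole in ear 1 of the housing, centred on the ear's top face (44 mm above the bench, 80 mm from the housing's centre); 12 mm in diameter with a 1.5 mm chamfer, axis vertical, open below.
- hole2 (a point): Mouth of the through hole in ear 2 of the housing, centred on the ear's top face (44 mm above the bench, 80 mm from the housing's centre); 12 mm in diameter with a 1.5 mm chamfer, axis vertical, open below.
- hole3 (a point): Mouth of the through hole in ear 3 of the housing, centred on the ear's top face (44 mm above the bench, 80 mm from the housing's centre); 12 mm in diameter with a 1.5 mm chamfer, axis vertical, open below.
- pin0: Locating pin, 35 g (None: absent): steel shaft 10 mm across, 28 mm long, chamfered foot; round brass head 16 mm across, 18 mm tall. Origin: centre of the foot's end; z points to the head. Starts upright in a case hole under the cover, head on the base's top, foot 2 mm above the bench. Seated, its head rests on the ear, foot 28 mm below the hole's mouth.
- pin1: Locating pin, 35 g (None: absent): steel shaft 10 mm across, 28 mm long, chamfered foot; round brass head 16 mm across, 18 mm tall. Origin: centre of the foot's end; z points to the head. Starts upright in a case hole under the cover, head on the base's top, foot 2 mm above the bench. Seated, its head rests on the ear, foot 28 mm below the hole's mouth.
- pin2: Locating pin, 35 g (None: absent): steel shaft 10 mm across, 28 mm long, chamfered foot; round brass head 16 mm across, 18 mm tall. Origin: centre of the foot's end; z points to the head. Starts upright in a case hole under the cover, head on the base's top, foot 2 mm above the bench. Seated, its head rests on the ear, foot 28 mm below the hole's mouth.
- pin3: Locating pin, 35 g (None: absent): steel shaft 10 mm across, 28 mm long, chamfered foot; round brass head 16 mm across, 18 mm tall. Origin: centre of the foot's end; z points to the head. Starts upright in a case hole under the cover, head on the base's top, foot 2 mm above the bench. Seated, its head rests on the ear, foot 28 mm below the hole's mouth.
- flux_bottle: Bystander: small amber bottle with a black cap, 32 mm across, 70 mm tall, upright. Origin: centre of the underside.
- swab_cup: Bystander: white ceramic cup, 60 mm across, 70 mm tall, upright. Origin: centre of the underside.
- driver: Bystander: red-handled screwdriver lying on the bench. Origin: under its middle.
Not all that is in view belongs to the job. Of the things that look like the mat, the larger one is meant.

How it is judged:
By the outcome, as a careful person would: the job done as asked, in the order asked, and still so for the second after the job is handed in, with the robot touching nothing.
Of pin0, pin1, pin2, pin3 only 2 to 4 are there at a start; the rules pass over those that are not, and their reading is None.
At some moment in a run one of spudger may be knocked a few centimetres aside while the robot is not near it.
It also fails if it takes over 210 s, if anything falls off the work surface, if the arm or the gripper's body presses on something with over 40 N, if the wrist force passes 120 N, or if a joint passes its speed limit or range.

## Robot

A 6-joint arm with a two-finger parallel gripper is mounted at the origin on the work surface. World frame = base frame: x ahead of the robot, y to its left, z up, the work surface at z = 0. Lengths are in m, angles in rad, forces in N, time in s.
With the tool pointing down it reaches from about 0.425 to 0.95 m from the base axis. Payload 14.7 kg.
Tool frame: the origin (TCP) lies on the mounting face of the last link; the fingertips stand 173 mm ahead of it and the grasp point (between the pads) lies 155 mm ahead of it; z points along the fingers, y is the line along which they close (so a half turn about z gives the same grasp; the last joint's range is limited). The gripper opens to 85 mm and grips with 20 to 120 N. Pads are 22 mm wide; open, the fingers measure 114 mm over their backs; the gripper's body (76 mm by 85 mm) begins 54 mm behind the grasp point. The pads swing forward as they close: fully open they stand 13 mm farther back than shut.
Start: joints at [-1.197, 0.48, 1.596, -0, 1.065, -0.047], TCP at [0.266, -0.593, 0.405] pointing down, gripper open.
Joint ranges: [-2.75, 2.75], [-0.82, 2.05], [0.23, 2.67], [-1.56, 4.7], [0.09, 2.69], [-2.92, 2.92]. Speed limits (rad/s): [1.89, 1.89, 2.39, 3.01, 3.01, 3.01].

## Interface

Orientations are given as a rotation vector (axis times angle).
In Python, from workcell import sense, camera, job_done, search_frame gives the robot as it stands.
- The arm moves only by the tool send_rows, never from a script. Its argument "moves" is one flat list of numbers, 6 for each row, row after row: the shift along the tool's x, y, z in units of 30 mm (1.0 is 30 mm), then the turn, a rotation vector about the tool's x, y, z in units of 8 degrees (1.0 is 8 degrees). A call has 1 to 20 rows; each row is the pose to reach, as a shift and turn from the pose commanded when the call began, along the tool's axes at that moment; what a row does not reach only later rows make up. A row lasts 1/10 s, in which the tool goes at most 50 mm and 8.59 degrees, less where a joint would pass 70% of its speed; a pose out of reach is approached as far as the arm can. A call with a gripper value outside its range is refused whole. "hand" is the closure, from -1 (fully open) to 1 (shut), set as the call begins (left out, the last holds). The fingers move at their own pace and stop on an object; the grip force is fixed at half the most. Time passes only in rows, so rows that repeat a pose let the fingers close. It gives the time, the measured TCP pose, the force, the opening and the grip force at its end, in the units of the state.
- sense(): the state, without advancing time (a new reading comes with each control period).
- camera(name): name is "side" or "top" or "wrist"; returns a dict with "img" (420x560x3 uint8, red, green, blue), "fx", "fy", "cx", "cy" (pixels), "R" (3x3) and "t" (3): a world point X has camera coordinates R X + t. Camera axes: x right, y down, z forward; pixel columns grow to the right and rows downward; lengths in m; the calibration is good to about 2 mm. A picture is of the moment at which its call begins. There is no depth.
- job_done(): hands the job in; it is judged then, once.
Trained networks look in a picture, given as the dict that the camera call returned (one of the last four; its "shot" number tells which), for a name from the list of things; names that differ only in an ending like _2 or _b are one class to them, and where a whole thing is asked for, a point or a joint stands for the part that bears it (a point fixed in the world has none). Each returns a list of dicts, best first, with "confidence" (0 to 1); they miss things now and then, are a little off and sometimes report something else, mostly with a low value. They report only what shows in the picture. A call takes as long as a camera call. They do not tell look-alikes from the thing itself.
- search_frame(picture, target): "pixel" ([column, row] in pixels, amid what is visible of it).
The state is a dict: "time_s": time; "q": joint angles; "dq": joint speeds; "effort": joint torques, N m; "eef_pos": TCP position; "ee_rot": TCP orientation; "wrist_force": force on the tool from outside, world axes, zero at the start; "wrist_torque": the same for the moment, N m; "finger_gap": finger opening in m; "grasp_force": force on a finger pad.
Only numpy, scipy, OpenCV 4.12 (cv2) and the standard library are available. Lean on these libraries where they do the work, as an engineer would, in place of code of your own. Each camera call takes 0.05 s, during which the arm holds its last target. There are 200 camera calls.

## Working session

There is one attempt and no reset: what is moved stays moved. The work goes in short steps, Python scripts to look and compute and a tool call to move; the robot and the scene stay as the last step left them, time stands still between calls to the robot, and variables do not carry over. Pictures are saved under pics/ and viewed, at most 15 in all, crops included, and the job is handed in when it is done.

Besides the shell and the picture viewer there is one more tool, called after "Request:" as name(argument=value, ...), one argument or row to a line, values as JSON. send_rows: Moves the arm, as the interface text tells. Its arguments: {"type":"object","properties":{"moves":{"type":"array","items":{"type":"number"}},"hand":{"type":"number"}},"required":["moves"]}

```bash
ls; mkdir -p pics
python3 - <<'E'
from workcell import sense,camera,search_frame
import cv2,numpy as np
s=sense();print(s)
ims=[]
for n in ["side","top"]:
    p=camera(n);print(n,p['fx'],p['fy'],p['cx'],p['cy'],np.round(p['R'],3).tolist(),np.round(p['t'],3).tolist(),p.get('shot'))
    cv2.imwrite(f'pics/{n}0.png',p['img'][:,:,::-1])
    for t in ["case","lip","spudger","mat","blade_tip","housing","hole0","hinge","flux_bottle","swab_cup","driver"]:
        print(t,[(np.round(d['pixel']).tolist(),round(d['confidence'],2)) for d in search_frame(p,t)][:5])
E
```

```text
pics
{'time_s': 0.0, 'q': array([-1.19661128e+00,  4.80839289e-01,  1.59685808e+00, -2.00067415e-05,
        1.06507941e+00, -4.66185264e-02]), 'dq': array([ 0.00175176, -0.00138404, -0.00025489,  0.00032256, -0.00123968,
        0.00098121]), 'effort': array([ 1.62861023e-03, -9.50633311e+01, -4.30164671e+01,  4.17228466e-05,
        1.23550720e-02,  3.02757201e-05]), 'eef_pos': array([ 0.26545579, -0.59311329,  0.40407331]), 'ee_rot': array([-3.07116844e+00, -6.55902054e-01,  3.30273064e-04]), 'wrist_force': array([ 0.58491616, -0.36021924, -0.3045252 ]), 'wrist_torque': array([-0.01629279, -0.01394657,  0.03519029]), 'grasp_force': 0.0, 'finger_gap': 0.08541283575653084}
side 457.0311799512611 457.0311799512611 278.86822125813 210.51163660911746 [[-0.823, -0.567, 0.009], [-0.334, 0.473, -0.815], [0.459, -0.674, -0.579]] [0.441, 0.225, 1.229] 1
case [([234.0, 251.0], 0.81)]
lip [([234.0, 252.0], 0.97)]
spudger [([278.0, 219.0], 0.74)]
mat [([288.0, 227.0], 0.65), ([370.0, 223.0], 0.61)]
blade_tip [([280.0, 220.0], 0.44)]
housing [([232.0, 249.0], 0.67), ([317.0, 180.0], 0.63)]
hole0 [([314.0, 184.0], 0.93)]
hinge [([234.0, 258.0], 0.58)]
flux_bottle [([222.0, 190.0], 0.57)]
swab_cup []
driver [([312.0, 185.0], 0.51), ([232.0, 251.0], 0.17)]
top 421.8362200605955 421.8362200605955 281.20462551582057 212.3138600593626 [[-0.024, -1.0, -0.004], [-0.988, 0.024, -0.154], [0.154, 0.0, -0.988]] [0.005, 0.533, 1.218] 2
case [([195.0, 211.0], 0.91), ([361.0, 212.0], 0.21)]
lip [([202.0, 213.0], 0.81), ([201.0, 210.0], 0.33)]
spudger [([280.0, 202.0], 0.49)]
mat [([282.0, 223.0], 0.97), ([339.0, 283.0], 0.65), ([198.0, 212.0], 0.24)]
blade_tip [([284.0, 206.0], 0.55)]
housing [([360.0, 211.0], 0.79)]
hole0 [([360.0, 206.0], 0.69)]
hinge [([202.0, 210.0], 0.72)]
flux_bottle [([276.0, 136.0], 0.49)]
swab_cup [([120.0, 265.0], 0.75)]
driver [([362.0, 210.0], 0.2)]
```

Run:
```python
import cv2
a=cv2.imread('pics/top0.png')[110:320,80:460]
cv2.imwrite('pics/topc.png',cv2.resize(a,None,fx=2.1,fy=2.1,interpolation=cv2.INTER_CUBIC))
a=cv2.imread('pics/side0.png')[120:330,130:450]
cv2.imwrite('pics/sidec.png',cv2.resize(a,None,fx=2.5,fy=2.5,interpolation=cv2.INTER_CUBIC))
```

```text
(no output)
```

View pics/topc.png

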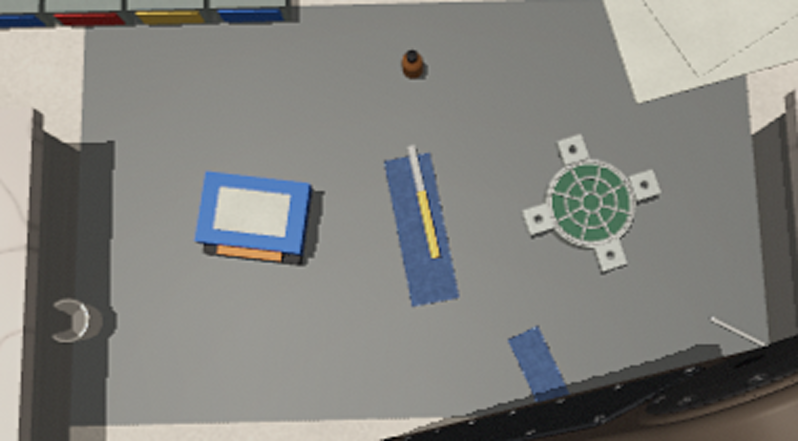

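View pics/sidec.png

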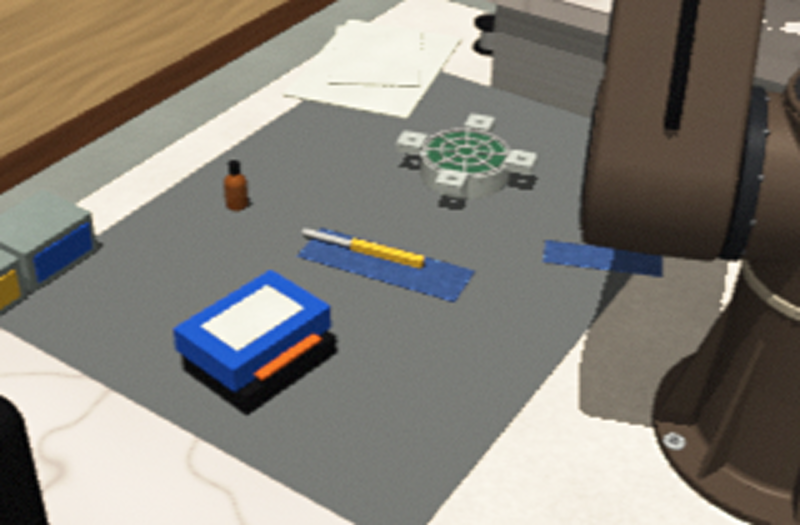

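The top crop shows the case at crop (255,215), the spudger with its handle from (437,257) to (420,192) and its tip at (412,146), and the housing at (591,201). There are two mats, in full top-image pixels: (282,223) and (339,283). The first is the larger, has the spudger on it and fits 220x70, so it is the one meant. The side crop agrees.

```bash
cat > h.py <<'E'
import numpy as np,cv2
from scipy.spatial.transform import Rotation as Ro
from workcell import sense,camera,search_frame
def p2w(p,uv,z):
    d=np.array([(uv[0]-p['cx'])/p['fx'],(uv[1]-p['cy'])/p['fy'],1.]);R=np.array(p['R']);t=np.array(p['t'])
    o=-R.T@t;d=R.T@d;return o+d*(z-o[2])/d[2]
def w2p(p,X):
    c=np.array(p['R'])@X+np.array(p['t']);return np.array([p['fx']*c[0]/c[2]+p['cx'],p['fy']*c[1]/c[2]+p['cy']])
def down(yaw,tool_pitch=0):
    "tool z down, tool y (closing line) at world angle yaw"
    y=np.array([np.cos(yaw),np.sin(yaw),0]);z=np.array([0,0,-1.]);x=np.cross(y,z)
    return Ro.from_matrix(np.c_[x,y,z])
def best(yaw,R0):
    return min((down(yaw),down(yaw+np.pi)),key=lambda r:(R0.inv()*r).magnitude())
def move(pos,rot,s=None,pos0=None,rot0=None):
    "units from current pose to TCP pos, rot"
    s=s or sense();p0=s['eef_pos'] if pos0 is None else pos0;r0=Ro.from_rotvec(s['ee_rot']) if rot0 is None else rot0
    return np.round(np.r_[r0.inv().apply(np.array(pos)-p0)/.03,np.degrees((r0.inv()*rot).as_rotvec())/8],3).tolist()
def tcp(grasp,rot): return np.array(grasp)-rot.apply([0,0,.155])
def show(p,name,box=None,f=1):
    a=p['img'][:,:,::-1]
    if box: a=a[box[1]:box[3],box[0]:box[2]]
    cv2.imwrite(f'pics/{name}.png',cv2.resize(np.ascontiguousarray(a),None,fx=f,fy=f,interpolation=cv2.INTER_CUBIC))
E
python3 - <<'E'
from h import *
p=camera('top')
c=lambda x,y:(80+x/2.1,110+y/2.1)
for n,uv,z in [('handle back',c(437,257),.012),('handle front',c(420,192),.012),('tip',c(412,146),.009),('house',c(591,201),.042),('h',c(572,149),.044),('h',c(645,184),.044),('h',c(611,255),.044),('h',c(538,218),.044),
 ('cov',c(206,172),.063),('cov',c(314,184),.063),('cov',c(304,256),.063),('cov',c(196,243),.063),('mat',c(422,229),.002),('mat2',c(540,362),.002),('m',c(386,160),.002),('m',c(430,152),.002),('m',c(458,297),.002),('m',c(412,306),.002)]: print(n,np.round(p2w(p,uv,z),3))
w=camera('wrist');R=Ro.from_rotvec(sense()['ee_rot']).as_matrix()
print('cam in tool',R.T@(-w['R'].T@w['t']-sense()['eef_pos']),(np.array(w['R'])@R).round(3),w['fx'])
s=sense()
# viewpoint over spudger
r=best(-.1,Ro.from_rotvec(s['ee_rot']));print(move([.56,0,.40],r),s['q'])
E
```

```text
handle back [ 0.476 -0.027  0.012]
handle front [ 0.572 -0.005  0.012]
tip [0.642 0.005 0.009]
house [ 0.547 -0.248  0.042]
h [ 0.623 -0.225  0.044]
h [ 0.57  -0.326  0.044]
h [ 0.469 -0.272  0.044]
h [ 0.524 -0.171  0.044]
cov [0.599 0.296 0.063]
cov [0.578 0.143 0.063]
cov [0.476 0.158 0.063]
cov [0.498 0.308 0.063]
mat [ 0.519 -0.007  0.002]
mat2 [ 0.323 -0.171  0.002]
m [0.623 0.044 0.002]
m [ 0.633 -0.021  0.002]
m [ 0.418 -0.056  0.002]
m [0.407 0.01  0.002]
cam in tool [0.08159909 0.00017118 0.03073185] [[ 0.     1.     0.001]
 [-0.949  0.    -0.315]
 [-0.315 -0.001  0.949]] 325.7672330786722
[17.038, -14.043, 0.157, 0.0, -0.0, -7.52] [-1.19664925e+00  4.80210244e-01  1.59627923e+00  5.40781727e-06
  1.06510202e+00 -4.66002836e-02]
```

Run:
```python
from h import *
s=sense();r=best(-1.38,Ro.from_rotvec(s['ee_rot']));print(move([.56,0,.36],r))
```

```text
[17.038, -14.043, 1.49, 0.0, -0.0, 1.647]
```

Request:
send_rows(
  moves=[17, -14, 1.5, 0, 0, 1.65, 17, -14, 1.5, 0, 0, 1.65, 17, -14, 1.5, 0, 0, 1.65, 17, -14, 1.5, 0, 0, 1.65, 17, -14, 1.5, 0, 0, 1.65, 17, -14, 1.5, 0, 0, 1.65, 17, -14, 1.5, 0, 0, 1.65, 17, -14, 1.5, 0, 0, 1.65, 17, -14, 1.5, 0, 0, 1.65, 17, -14, 1.5, 0, 0, 1.65, 17, -14, 1.5, 0, 0, 1.65, 17, -14, 1.5, 0, 0, 1.65, 17, -14, 1.5, 0, 0, 1.65, 17, -14, 1.5, 0, 0, 1.65, 17, -14, 1.5, 0, 0, 1.65, 17, -14, 1.5, 0, 0, 1.65, 17, -14, 1.5, 0, 0, 1.65, 17, -14, 1.5, 0, 0, 1.65, 17, -14, 1.5, 0, 0, 1.65, 17, -14, 1.5, 0, 0, 1.65],
  hand=-0.3,
)

```text
time_s: 3.3
eef_pos: [0.5594, -0.0022, 0.3599]
ee_rot: [3.127, 0.297, 0.0]
wrist_force: [0.1, -0.4, 0.9]
finger_gap: 0.0556
grasp_force: 0.0
```

Run:
```python
from h import *
s=sense();print(s['eef_pos'],s['ee_rot'],s['finger_gap'],s['time_s'])
w=camera('wrist');show(w,'w1',None,1.4)
def blob(m,name,z):
    n,l,st,ce=cv2.connectedComponentsWithStats(m.astype(np.uint8))
    for i in range(1,n):
        if st[i,4]>150:
            pts=np.c_[np.where(l==i)[::-1]].astype(np.float32);rc=cv2.minAreaRect(pts)
            b=cv2.boxPoints(rc);print(name,st[i,4],[np.round(p2w(w,q,z)[:2],4).tolist() for q in b],np.round(p2w(w,ce[i],z)[:2],4),ce[i].round())
hsv=cv2.cvtColor(w['img'],cv2.COLOR_RGB2HSV);H,S,V=cv2.split(hsv)
blob((H>20)&(H<35)&(S>130)&(V>90),'yellow',.016)
blob((H>100)&(H<120)&(S>90),'blue',.002)
```

```text
[ 0.55935905 -0.00219024  0.35985554] [3.12748460e+00 2.97174527e-01 3.20559058e-04] 0.0555937857320415 3.3
yellow 527 [[0.5377, -0.0088], [0.5394, -0.0178], [0.4808, -0.0297], [0.479, -0.0203]] [ 0.5097 -0.019 ] [288. 243.]
blue 9038 [[0.4632, 0.3214], [0.5911, 0.2765], [0.5784, 0.1528], [0.4437, 0.1842]] [0.5274 0.217 ] [ 65. 182.]
blue 10651 [[0.6235, 0.0469], [0.6361, -0.0192], [0.422, -0.0673], [0.4065, 0.0134]] [ 0.5322 -0.0006] [275. 215.]
```

View pics/w1.png

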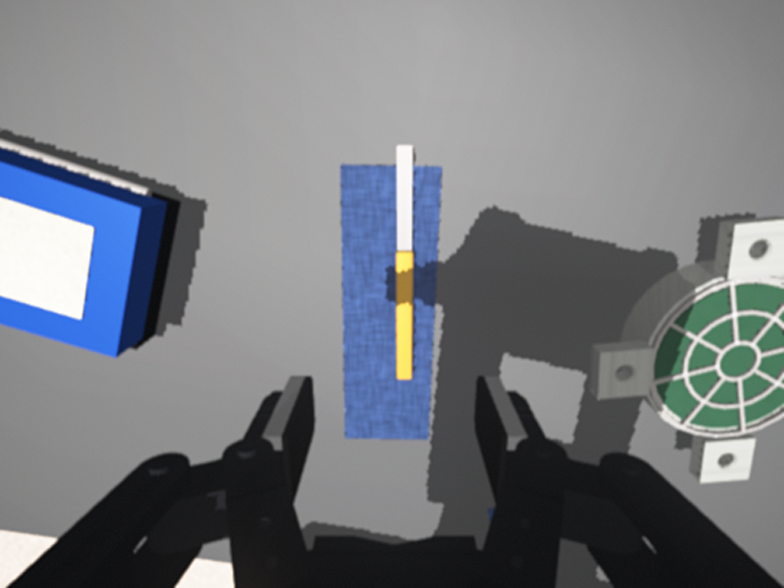

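The wrist view shows the spudger, pointing straight up the image, on the large mat. In the enlarged picture its tip is at (404,147), the handle front at (404,251) and the back at (404,380). The case is at the left and the housing at the right.

Run:
```python
from h import *
w=camera('wrist');k=1.4
b,f,t=[p2w(w,(u/k,v/k),z)[:2] for u,v,z in [(404.3,380,.014),(404.3,251,.016),(404.5,146,.0105)]]
print(b,f,t,np.linalg.norm(f-b),np.linalg.norm(t-f));d=t-b;yaw=np.arctan2(d[1],d[0]);print(yaw)
u=d/np.linalg.norm(d);s=sense();r=best(yaw-np.pi/2,Ro.from_rotvec(s['ee_rot']))
g=t-.093*u;print('grasp',g)
for z in (.06,.021):print(move(tcp([*g,z],r),r,s))
```

```text
[ 0.47615212 -0.02596433] [ 0.57572378 -0.00606613] [0.6437488  0.00724765] 0.10154040059150514 0.06931566247025288
0.19563155283787456
grasp [ 0.55252277 -0.01083026]
[-0.283, 0.248, 4.826, 0.0, -0.001, -0.041]
[-0.283, 0.248, 6.126, 0.0, -0.001, -0.041]
```

Request:
send_rows(
  moves=[-0.28, 0.25, 4.8, 0, 0, 0, -0.28, 0.25, 4.8, 0, 0, 0, -0.28, 0.25, 4.8, 0, 0, 0, -0.28, 0.25, 4.8, 0, 0, 0, -0.28, 0.25, 5.5, 0, 0, 0, -0.28, 0.25, 6.08, 0, 0, 0, -0.28, 0.25, 6.08, 0, 0, 0, -0.28, 0.25, 6.08, 0, 0, 0],
)

```text
time_s: 4.2
eef_pos: [0.5534, -0.0105, 0.179]
ee_rot: [3.127, 0.299, 0.002]
wrist_force: [-0.4, -0.8, 0.3]
finger_gap: 0.0557
grasp_force: 0.0
```

Request:
send_rows(
  moves=[0, 0, 0, 0, 0, 0, 0, 0, 0, 0, 0, 0, 0, 0, 0, 0, 0, 0, 0, 0, 0, 0, 0, 0, 0, 0, 0, 0, 0, 0, 0, 0, 0, 0, 0, 0, 0, 0, 0, 0, 0, 0, 0, 0, 0, 0, 0, 0],
  hand=1,
)

```text
time_s: 5.0
eef_pos: [0.553, -0.0105, 0.1783]
ee_rot: [3.127, 0.299, 0.002]
wrist_force: [-2.1, 0.5, 14.2]
finger_gap: 0.0101
grasp_force: 59.0
```

Run:
```python
from h import *
s=sense();r=down(-1.70);r=best(-1.70,Ro.from_rotvec(s['ee_rot']))
print(s['eef_pos'])
# staging: view case from hand at lever yaw, high
print(move([.40,.20,.40],r,s))
```

```text
[ 0.55297654 -0.01054091  0.17831554]
[-3.669, -7.854, -7.396, 0.001, -0.009, 2.29]
```

Request:
send_rows(
  moves=[0, 0, -2, 0, 0, 0, 0, 0, -4, 0, 0, 0, -1.5, -4, -7, 0, 0, 1, -3.6, -7.8, -7, 0, 0, 2.3, -3.6, -7.8, -7, 0, 0, 2.3, -3.6, -7.8, -7, 0, 0, 2.3, -3.6, -7.8, -7, 0, 0, 2.3, -3.6, -7.8, -7, 0, 0, 2.3, -3.6, -7.8, -7, 0, 0, 2.3, -3.6, -7.8, -7, 0, 0, 2.3, -3.6, -7.8, -7, 0, 0, 2.3, -3.6, -7.8, -7, 0, 0, 2.3],
)

```text
time_s: 6.2
eef_pos: [0.4028, 0.198, 0.3869]
ee_rot: [3.134, -0.207, -0.001]
wrist_force: [-0.6, 0.2, -0.7]
finger_gap: 0.0102
grasp_force: 59.5
```

Run:
```python
from h import *
s=sense();print(s['eef_pos'],s['wrist_force'])
w=camera('wrist');show(w,'w2',None,1.4)
```

```text
[0.4027887  0.19801186 0.38689525] [-0.59957889  0.20405401 -0.74933152]
```

View pics/w2.png

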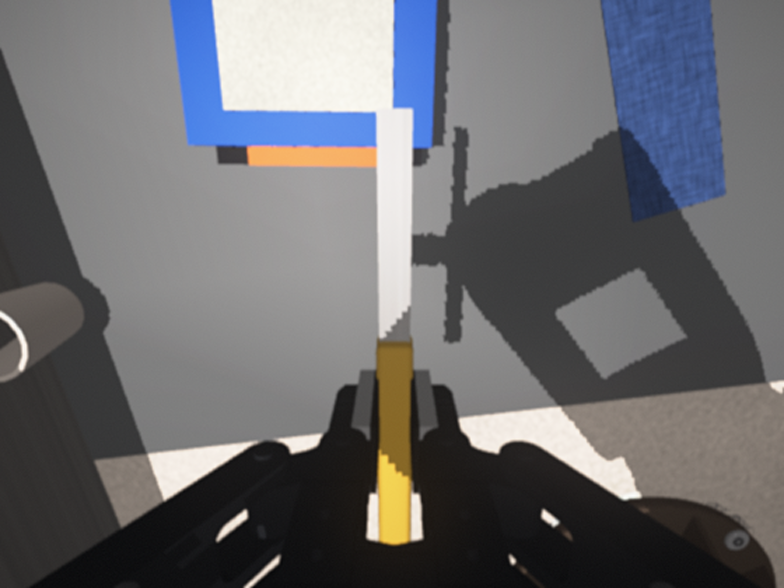

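The spudger is held straight in line with the hand, its tip at (395,109) in the enlarged picture. The cover's front top edge runs from (188,147) to (432,147) and the lip's front edge is at row 166, parallel to the hand's closing line.

Run:
```python
from h import *
s=sense();R=Ro.from_rotvec(s['ee_rot']);w=camera('wrist');k=1.4
hsv=cv2.cvtColor(w['img'],cv2.COLOR_RGB2HSV);H,S,V=cv2.split(hsv)
bl=(H>100)&(H<120)&(S>120)&(V>60); 
for c in (150,180,230,260,300): print(c,np.where(bl[:,c])[0].max() if bl[:,c].any() else None,end=' ')
for rr in (90,100): a=np.where(bl[rr,:400])[0];print(rr,a.min(),a.max())
og=(H>5)&(H<20)&(S>120)&(V>120)
for c in (190,220,250): a=np.where(og[:200,c])[0];print(c,a.min(),a.max(),end=' ')
L=p2w(w,(188/k,147.5/k),.063);Rr=p2w(w,(432/k,147.5/k),.063);print('\n',L,Rr,np.linalg.norm(L-Rr))
l1=p2w(w,(260/k,167/k),.040);print('lip front',l1)
yv=(L-Rr)/np.linalg.norm(L-Rr);xv=np.array([yv[1],-yv[0],0]);mid=(L+Rr)/2;mid[2]=0
print('yaw',np.arctan2(xv[1],xv[0]));c1=mid+.05*xv
c2=c1+xv*((l1-c1)@xv+.062)
print('case centre from cover',c1,'from lip',c2)
ztip=s['eef_pos'][2]-.169
T=p2w(w,(395/k,108.5/k),ztip+.0015);print('tip',T,'tool',R.inv().apply(T-s['eef_pos']))
```

```text
150 103 180 102 230 103 260 103 300 105 90 133 308
100 134 308
190 105 117 220 106 117 250 106 117 
 [0.50178237 0.31147486 0.063     ] [0.48220737 0.16427818 0.063     ] 0.14849257244964356
lip front [0.48495605 0.27711759 0.04      ]
yaw -0.1322096037326237
case centre from cover [0.54155852 0.23128528 0.        ] from lip [0.54140949 0.2313051  0.        ]
tip [0.49449963 0.18567466 0.2193685 ] tool [9.26502653e-02 5.94136899e-05 1.67435206e-01]
```

```bash
cat >> h.py <<'E'
C=np.array([.5415,.2313,0]);CY=-.132
Rc=Ro.from_rotvec([0,0,CY])
TIP=np.array([.0927,0,.1693])
def cw(x,y,z): return C+Rc.apply([x,y,z])
E
python3 - <<'E'
from h import *
s=sense();r=best(CY-np.pi/2,Ro.from_rotvec(s['ee_rot']))
for q in [(-.1,0,.12),(-.1,0,.032)]: print(move(cw(*q)-r.apply(TIP),r,s),cw(*q)-r.apply(TIP))
E
```

```text
[-1.983, -1.708, 3.254, 0.003, 0.005, -0.001] [0.35047637 0.2566626  0.2893    ]
[-1.981, -1.709, 6.188, 0.003, 0.005, -0.001] [0.35047637 0.2566626  0.2013    ]
```

Request:
send_rows(
  moves=[-1.98, -1.71, 0, 0, 0, 0, -1.98, -1.71, 0, 0, 0, 0, -1.98, -1.71, 2, 0, 0, 0, -1.98, -1.71, 4, 0, 0, 0, -1.8, -1.71, 5.4, 0, 0, 0, -1.6, -1.71, 6.19, 0, 0, 0, -1.6, -1.71, 6.19, 0, 0, 0, -1.6, -1.71, 6.19, 0, 0, 0, -1.6, -1.71, 6.19, 0, 0, 0],
)

```text
time_s: 7.2
eef_pos: [0.3619, 0.2561, 0.2032]
ee_rot: [-3.134, 0.206, -0.002]
wrist_force: [-0.1, 0.3, 0.2]
finger_gap: 0.0101
grasp_force: 59.5
```

Run:
```python
from h import *
s=sense();R=Ro.from_rotvec(s['ee_rot']);T=s['eef_pos']+R.apply(TIP);print(s['eef_pos'],'tip case',Rc.inv().apply(T-C))
p=camera('side');print(w2p(p,T),w2p(p,cw(-.062,.045,.036)),w2p(p,cw(-.062,.07,.028)))
print(w2p(p,cw(-.062,-.045,.036)))
show(p,'s2',(170,180,310,285),5.7)
w=camera('wrist');print(w2p(w,T));show(w,'w3')
```

```text
[0.36189046 0.25605451 0.20323277] tip case [-0.08835198  0.00118186  0.03407189]
[252.94465667 269.16279359] [234.61950568 272.25457891] [227.97377502 279.16070682]
[257.81811663 256.14826885]
[282.59977773  78.24887859]
```

View pics/s2.png

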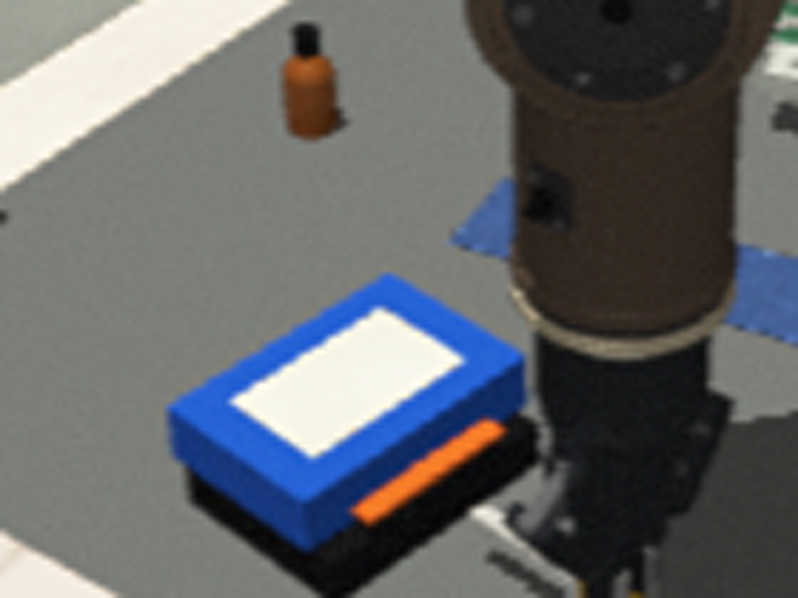

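The side crop shows the blade tip at crop (473,510), which is full (253,269.5). That matches the predicted (252.9,269.2), just in front of the lip gap.

Request:
send_rows(
  moves=[0, 0, 0, 0, 0, 0, 0.4, 0.04, 0, 0, 0, 0, 0.8, 0.04, 0, 0, 0, 0, 0.8, 0.04, 0, 0, 0, 0, 0.8, 0.04, 0, 0, 0, 0],
)

```text
time_s: 7.8
eef_pos: [0.3855, 0.2514, 0.2016]
ee_rot: [-3.135, 0.207, -0.0]
wrist_force: [-0.8, -0.6, 0.5]
finger_gap: 0.0103
grasp_force: 59.5
```

Run:
```python
from h import *
s=sense();R=Ro.from_rotvec(s['ee_rot']);T=s['eef_pos']+R.apply(TIP);print(s['eef_pos'],s['ee_rot'],'tip case',Rc.inv().apply(T-C),s['wrist_force'])
```

```text
[0.38552415 0.25138357 0.20157093] [-3.13473054e+00  2.06642013e-01 -1.19570765e-04] tip case [-0.0645501  -0.00057702  0.03227762] [-0.80303109 -0.55775597  0.53049154]
```

Run:
```python
from h import *
a,b=-105.5,3.5
for t in np.arange(0,1.73,.1):
    x=a*np.cos(t)+b*np.sin(t);z=-a*np.sin(t)+b*np.cos(t)
    print(round(t,1),round((50+x+64.5)/30,2),round(-(31+z-32.3)/30,2))
```

```text
0.0 0.3 -0.07
0.1 0.33 -0.42
0.2 0.39 -0.77
0.3 0.49 -1.11
0.4 0.62 -1.43
0.5 0.79 -1.75
0.6 0.98 -2.04
0.7 1.2 -2.31
0.8 1.45 -2.56
0.9 1.72 -2.78
1.0 2.01 -2.98
1.1 2.33 -3.14
1.2 2.65 -3.28
1.3 2.99 -3.38
1.4 3.33 -3.44
1.5 3.68 -3.47
1.6 4.04 -3.47
1.7 4.39 -3.43
```

Request:
send_rows(
  moves=[0.3, 0, 0, 0, 0, 0, 0.3, 0, 0, 0, 0, 0, 0.3, 0, -0.07, 0, 0, 0, 0.33, 0, -0.42, 0, 0, 0, 0.39, 0, -0.77, 0, 0, 0, 0.49, 0, -1.11, 0, 0, 0, 0.62, 0, -1.43, 0, 0, 0, 0.79, 0, -1.75, 0, 0, 0, 0.98, 0, -2.04, 0, 0, 0, 1.2, 0, -2.31, 0, 0, 0, 1.2, 0, -2.31, 0, 0, 0],
)

```text
time_s: 8.9
eef_pos: [0.4221, 0.2471, 0.2721]
ee_rot: [-3.133, 0.206, -0.004]
wrist_force: [-0.5, 0.2, -0.8]
finger_gap: 0.0102
grasp_force: 59.5
```

Run:
```python
from h import *
s=sense();R=Ro.from_rotvec(s['ee_rot']);T=s['eef_pos']+R.apply(TIP);print('tip case',Rc.inv().apply(T-C),s['wrist_force'])
p=camera('side');show(p,'s3',(150,150,310,285),4.4)
```

```text
tip case [-0.02730839  0.00025065  0.10299272] [-0.46753931  0.20616074 -0.82922669]
```

View pics/s3.png

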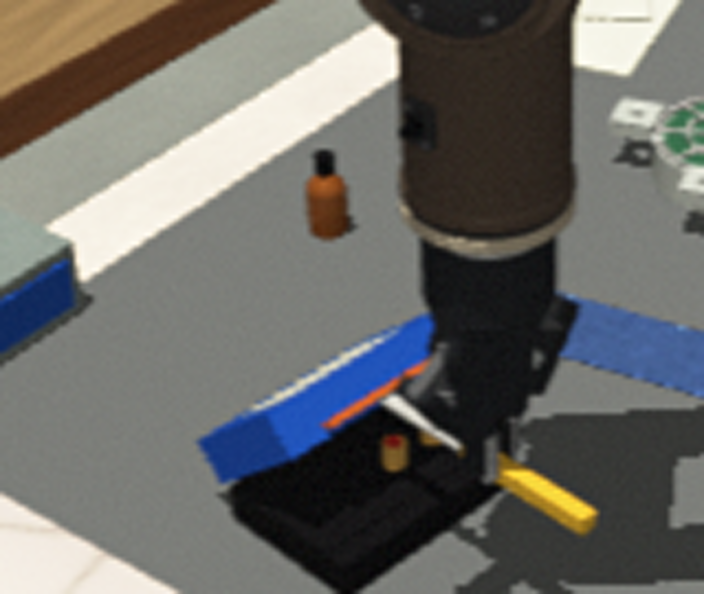

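The cover is up about 0.7 rad with the blade at the lip, crop (390,400), and pin heads show at (395,450). I'll continue the arc.

Request:
send_rows(
  moves=[0.25, 0, -0.25, 0, 0, 0, 0.52, 0, -0.47, 0, 0, 0, 0.81, 0, -0.67, 0, 0, 0, 1.13, 0, -0.83, 0, 0, 0, 1.45, 0, -0.97, 0, 0, 0, 1.79, 0, -1.07, 0, 0, 0, 2.13, 0, -1.13, 0, 0, 0, 2.48, 0, -1.16, 0, 0, 0, 2.84, 0, -1.16, 0, 0, 0, 3.15, 0, -1.13, 0, 0, 0, 3.25, 0, -1.13, 0, 0, 0, 3.25, 0, -1.13, 0, 0, 0, 3.25, 0, -1.13, 0, 0, 0, 3.25, 0, -1.13, 0, 0, 0],
)

```text
time_s: 10.35
eef_pos: [0.517, 0.2342, 0.3048]
ee_rot: [3.135, -0.205, -0.0]
wrist_force: [-0.5, 0.4, 0.1]
finger_gap: 0.0101
grasp_force: 59.5
```

Run:
```python
from h import *
s=sense();R=Ro.from_rotvec(s['ee_rot']);T=s['eef_pos']+R.apply(TIP);print('tip case',Rc.inv().apply(T-C),s['wrist_force'])
p=camera('side');show(p,'s4',(150,150,310,285),4.4)
w=camera('wrist');show(w,'w4')
```

```text
tip case [ 0.0680198  -0.00019938  0.13544233] [-0.47846238  0.42852701  0.06394581]
```

View pics/s4.png

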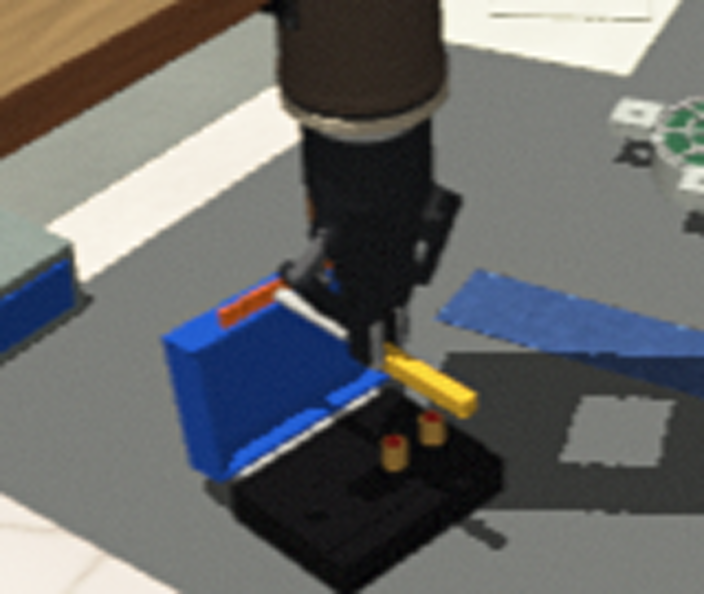

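The cover stands just past upright. Two pins with brass heads show at crop (395,450) and (432,427). Next I'll put the spudger on the middle of the mat.

Run:
```python
from h import *
s=sense();r=best(.17-np.pi/2,Ro.from_rotvec(s['ee_rot']))
for z in (.305,.200,.1795): print(move([.512,-.007,z],r,s))
```

```text
[0.877, 7.997, -0.005, 0.0, 0.001, -2.152]
[0.877, 7.996, 3.495, 0.0, 0.001, -2.152]
[0.877, 7.996, 4.178, 0.0, 0.001, -2.152]
```

Request:
send_rows(
  moves=[-1.2, 0, 0, 0, 0, 0, -2, 0, 0, 0, 0, 0, -2, 1.5, 0, 0, 0, 0, -1, 3, 0, 0, 0, -1, 0.88, 6, 0, 0, 0, -2.15, 0.88, 8, 0, 0, 0, -2.15, 0.88, 8, 0, 0, 0, -2.15, 0.88, 8, 0, 0, 0, -2.15, 0.88, 8, 1.5, 0, 0, -2.15, 0.88, 8, 3, 0, 0, -2.15, 0.88, 8, 3.6, 0, 0, -2.15, 0.88, 8, 3.9, 0, 0, -2.15, 0.88, 8, 4.13, 0, 0, -2.15, 0.88, 8, 4.18, 0, 0, -2.15, 0.88, 8, 4.18, 0, 0, -2.15, 0.88, 8, 4.18, 0, 0, -2.15],
)

```text
time_s: 12.05
eef_pos: [0.5127, -0.0071, 0.1803]
ee_rot: [3.13, 0.266, 0.003]
wrist_force: [0.3, -0.4, -0.1]
finger_gap: 0.0101
grasp_force: 59.5
```

Request:
send_rows(
  moves=[0, 0, 0, 0, 0, 0, 0, 0, 0, 0, 0, 0, 0, 0, 0, 0, 0, 0, 0, 0, 0, 0, 0, 0, 0, 0, 0, 0, 0, 0, 0, 0, -1.5, 0, 0, 0, 0, 0, -3, 0, 0, 0, 0, 0, -4.5, 0, 0, 0, 0, 0, -6, 0, 0, 0, 0, 0, -6, 0, 0, 0],
  hand=-0.3,
)

```text
time_s: 13.05
eef_pos: [0.5138, -0.0073, 0.3648]
ee_rot: [3.129, 0.266, 0.013]
wrist_force: [-0.2, -0.3, -0.6]
finger_gap: 0.0554
grasp_force: 0.0
```

Run:
```python
from h import *
s=sense();print(s['q'])
w=camera('wrist');show(w,'w5',(100,60,460,300),2.1)
# camera-over-case pose: tool y along case x, both choices
for k in (0,1):
    r=down(CY+np.pi*k);print(k,move(cw(-.015,0,.38),r,s))
```

```text
[-7.31445974e-02  3.38191750e-01  1.95190849e+00  1.73152813e-05
  8.42977660e-01  1.32808143e+00]
0 [1.779, -7.83, -0.507, 0.05, -0.042, -9.09]
1 [1.779, -7.83, -0.507, -0.045, -0.054, 13.41]
```

View pics/w5.png

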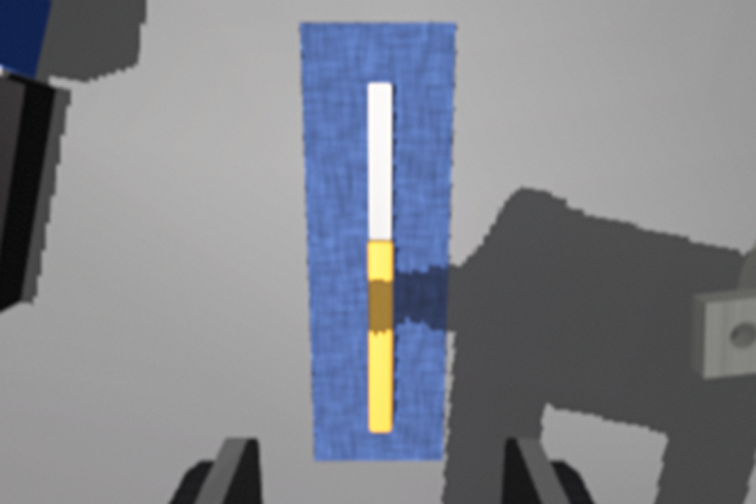

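The spudger lies flat, centred on the mat. Next I'll look at the case from above.

Run:
```python
from h import *
s=sense();print(move(cw(-.015,-.06,.37),down(CY),s))
```

```text
[1.205, -5.917, -0.257, 0.033, -0.028, -9.091]
```

Request:
send_rows(
  moves=[1.2, -5.9, -0.26, 0.03, -0.03, -9.09, 1.2, -5.9, -0.26, 0.03, -0.03, -9.09, 1.2, -5.9, -0.26, 0.03, -0.03, -9.09, 1.2, -5.9, -0.26, 0.03, -0.03, -9.09, 1.2, -5.9, -0.26, 0.03, -0.03, -9.09, 1.2, -5.9, -0.26, 0.03, -0.03, -9.09, 1.2, -5.9, -0.26, 0.03, -0.03, -9.09, 1.2, -5.9, -0.26, 0.03, -0.03, -9.09, 1.2, -5.9, -0.26, 0.03, -0.03, -9.09, 1.2, -5.9, -0.26, 0.03, -0.03, -9.09, 1.2, -5.9, -0.26, 0.03, -0.03, -9.09, 1.2, -5.9, -0.26, 0.03, -0.03, -9.09, 1.2, -5.9, -0.26, 0.03, -0.03, -9.09],
)

```text
time_s: 14.4
eef_pos: [0.5179, 0.1733, 0.367]
ee_rot: [-2.362, -2.066, 0.007]
wrist_force: [-0.0, 0.1, 0.6]
finger_gap: 0.0554
grasp_force: 0.0
```

Run:
```python
from h import *
s=sense();print(s['eef_pos'],s['ee_rot'])
w=camera('wrist');show(w,'w6',None,1.4)
for i,y in enumerate((-.051,-.017,.017,.051)): print(y,w2p(w,cw(-.015,y,.048))*1.4,w2p(w,cw(-.015,y,.030))*1.4)
for n in('pin0',): print([(np.round(d['pixel']).tolist(),round(d['confidence'],2),Rc.inv().apply(p2w(w,d['pixel'],.045)-C).round(4).tolist()) for d in search_frame(w,n)])
```

```text
[0.5178775  0.17329134 0.36699838] [-2.36170906 -2.06603558  0.00709447]
-0.051 [397.32937038 266.71831568] [397.31141513 260.38527416]
-0.017 [397.38131251 213.80425246] [397.35978608 210.23535714]
0.017 [397.43731461 156.75424835] [397.41171645 156.39511829]
0.051 [397.49787205  95.06366259] [397.46761413  98.44166524]
[([282.0, 186.0], 0.64, [-0.0168, -0.0478, 0.045]), ([284.0, 149.0], 0.55, [-0.0149, -0.0142, 0.045])]
```

View pics/w6.png

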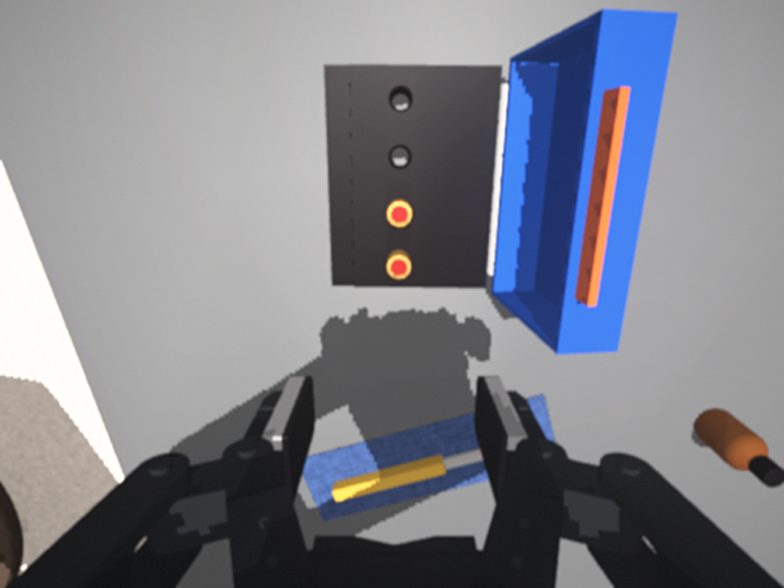

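The view shows two pins, their heads at (399,214) and (399,267) in the enlarged picture. The other two case holes are empty, and the cover is clear of the pins.

Run:
```python
from h import *
s=sense()
for y in (-.017,-.051):
  for z in (.08,.051): r=down(CY);print(y,move(tcp(cw(-.0138,y,z),r),r,s))
```

```text
-0.017 [1.457, 0.089, 4.403, -0.04, 0.006, -0.006]
-0.017 [1.458, 0.094, 5.37, -0.04, 0.006, -0.006]
-0.051 [0.323, 0.09, 4.404, -0.04, 0.006, -0.006]
-0.051 [0.324, 0.095, 5.371, -0.04, 0.006, -0.006]
```

Request:
send_rows(
  moves=[1.46, 0.09, 0, -0.04, 0, 0, 1.46, 0.09, 1.5, -0.04, 0, 0, 1.46, 0.09, 3, -0.04, 0, 0, 1.46, 0.09, 4.3, -0.04, 0, 0, 1.46, 0.09, 4.9, -0.04, 0, 0, 1.46, 0.09, 5.2, -0.04, 0, 0, 1.46, 0.09, 5.37, -0.04, 0, 0, 1.46, 0.09, 5.37, -0.04, 0, 0, 1.46, 0.09, 5.37, -0.04, 0, 0],
)

```text
time_s: 15.4
eef_pos: [0.5259, 0.2165, 0.2071]
ee_rot: [2.362, 2.069, 0.001]
wrist_force: [-0.2, 0.2, -0.7]
finger_gap: 0.0559
grasp_force: 0.0
```

Request:
send_rows(
  moves=[0, 0, 0, 0, 0, 0, 0, 0, 0, 0, 0, 0, 0, 0, 0, 0, 0, 0, 0, 0, 0, 0, 0, 0, 0, 0, 0, 0, 0, 0, 0, 0, 0, 0, 0, 0, 0, 0, 0, 0, 0, 0, 0, 0, 0, 0, 0, 0],
  hand=1,
)

```text
time_s: 16.2
eef_pos: [0.5257, 0.2164, 0.2068]
ee_rot: [2.362, 2.069, 0.001]
wrist_force: [-0.9, -0.2, 10.2]
finger_gap: 0.0134
grasp_force: 58.5
```

Run:
```python
from h import *
s=sense();R=Ro.from_rotvec(s['ee_rot']);print(Rc.inv().apply(s['eef_pos']+R.apply([0,0,.155])-C),s['wrist_force'],s['ee_rot'])
# next: view housing from hole near ears
H=np.array([.547,-.248]);print(move([.50,-.20,.37],down(CY),s),move([.50,-.20,.37],down(-.9),s))
```

```text
[-0.01353801 -0.01686313  0.05176581] [-0.93793855 -0.21977068 10.16979306] [2.36244725e+00 2.06931939e+00 6.01959445e-04]
[-13.875, 0.984, -5.435, 0.007, 0.003, -0.001] [-13.875, 0.984, -5.435, 0.008, -0.0, 5.5]
```

Run:
```python
from h import *
s=sense();print(move([.54,-.33,.38],down(CY),s))
```

```text
[-17.996, 2.877, -5.765, 0.007, 0.003, -0.001]
```

Request:
send_rows(
  moves=[0, 0, -0.5, 0, 0, 0, 0, 0, -1.5, 0, 0, 0, 0, 0, -3, 0, 0, 0, -1, 0, -4.5, 0, 0, 0, -3, 0, -5.5, 0, 0, 0, -17.9, 3, -5.7, 0, 0, 0, -17.9, 3, -5.7, 0, 0, 0, -17.9, 3, -5.7, 0, 0, 0, -17.9, 3, -5.7, 0, 0, 0, -17.9, 3, -5.7, 0, 0, 0, -17.9, 3, -5.7, 0, 0, 0, -17.9, 3, -5.7, 0, 0, 0, -17.9, 3, -5.7, 0, 0, 0, -17.9, 3, -5.7, 0, 0, 0, -17.9, 3, -5.7, 0, 0, 0, -17.9, 3, -5.7, 0, 0, 0, -17.9, 3, -5.7, 0, 0, 0, -17.9, 3, -5.7, 0, 0, 0, -17.9, 3, -5.7, 0, 0, 0, -17.9, 3, -5.7, 0, 0, 0],
)

```text
time_s: 18.2
eef_pos: [0.5441, -0.3266, 0.3777]
ee_rot: [2.362, 2.071, -0.001]
wrist_force: [0.4, -0.2, -0.6]
finger_gap: 0.0129
grasp_force: 58.6
```

Run:
```python
from h import *
s=sense();print(s['eef_pos'],s['ee_rot'],s['q'])
w=camera('wrist');show(w,'w7',None,1.4)
print([(np.round(d['pixel'],1).tolist(),round(d['confidence'],2),p2w(w,d['pixel'],.044).round(4).tolist()) for d in search_frame(w,'hole0')])
```

```text
[ 0.5441252 -0.326647   0.3776641] [ 2.36151941e+00  2.07107107e+00 -8.00442786e-04] [-5.88214210e-01  4.85217156e-01  1.66163686e+00 -7.59294967e-04
  9.94333948e-01 -4.56936270e-01]
[([271.1, 105.8], 0.9, [0.5464, -0.2436, 0.044])]
```

View pics/w7.png

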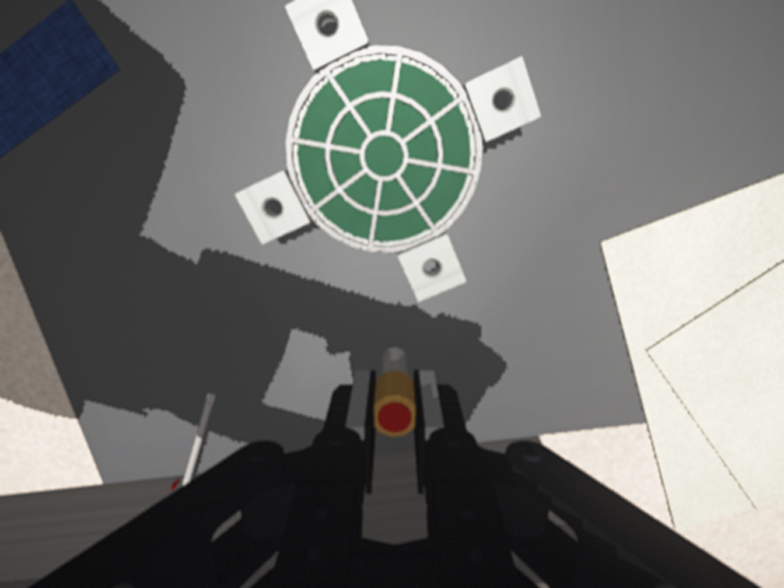

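The holes are at (327,23), (503,99), (432,267) and (273,207) in the enlarged view. The pin is upright in the hand, its head at (395,416) and foot at (395,353).

Run:
```python
from h import *
from scipy.optimize import least_squares
s=sense();R=Ro.from_rotvec(s['ee_rot']);w=camera('wrist');g=cv2.cvtColor(w['img'],cv2.COLOR_RGB2GRAY).astype(float)
P=[]
for u,v in [(327,23),(503,99),(432,267),(273,207)]:
    u,v=int(u/1.4),int(v/1.4);y0=max(v-8,0);a=g[y0:v+9,u-8:u+9]
    m=(a<np.percentile(a,80)*.72).astype(np.uint8);n,l,st,ce=cv2.connectedComponentsWithStats(m)
    # component nearest center
    i=min((i for i in range(1,n) if st[i,4]>20),key=lambda i:np.hypot(ce[i][0]-8,ce[i][1]-(v-y0)))
    px=[u-8+ce[i][0],y0+ce[i][1]];X=p2w(w,px,.044);P.append(X[:2]);print(np.round(px,1),st[i,4],X.round(4))
P=np.array(P)
f=lambda q:(np.array([[q[0]+.08*np.cos(q[2]+k*np.pi/2),q[1]+.08*np.sin(q[2]+k*np.pi/2)] for k in range(4)]))
best_=min((least_squares(lambda q:(f(q)[o]-P).ravel(),[.547,-.246,a]) for a in (0,.3,.6,.9,1.2) for o in ([0,1,2,3],[0,3,2,1],[1,0,3,2],[1,2,3,0],[2,3,0,1],[2,1,0,3],[3,0,1,2],[3,2,1,0])),key=lambda r:r.cost)
print(best_.x,best_.fun.round(4)*1000);print(f(best_.x).round(4))
# pin in hand: head top circle centre & foot
for z in (.137,.139): 
    print('head', R.inv().apply(p2w(w,(395/1.4,416/1.4),s['eef_pos'][2]-z)-s['eef_pos']))
```

```text
[233.2  16.2] 184 [ 0.5256 -0.1715  0.044 ]
[358.7  70.2] 177 [ 0.6245 -0.2253  0.044 ]
[308.3 190.5] 123 [ 0.5709 -0.3245  0.044 ]
[194.2 147.4] 148 [ 0.4715 -0.2705  0.044 ]
[ 0.54812231 -0.24796078  1.85851005] [-0.1  0.3  0.3  0.  -0.1 -0.2 -0.1 -0.2]
[[ 0.5254 -0.1712]
 [ 0.4714 -0.2707]
 [ 0.5708 -0.3247]
 [ 0.6248 -0.2253]]
head [0.01383918 0.00080235 0.1369883 ]
head [0.0125722  0.00080642 0.13898939]
```

Run:
```python
from h import *
s=sense()
for z in (.30,.25,.2208): print(move([.5254,-.1712,z],down(CY),s))
```

```text
[5.075, -1.299, 2.583, 0.002, 0.006, 0.004]
[5.077, -1.3, 4.25, 0.002, 0.006, 0.004]
[5.078, -1.3, 5.223, 0.002, 0.006, 0.004]
```

Request:
send_rows(
  moves=[5.08, -1.3, 1, 0, 0, 0, 5.08, -1.3, 1, 0, 0, 0, 5.08, -1.3, 2, 0, 0, 0, 5.08, -1.3, 3, 0, 0, 0, 5.08, -1.3, 3.6, 0, 0, 0, 5.08, -1.3, 3.6, 0, 0, 0, 5.08, -1.3, 3.6, 0, 0, 0, 5.08, -1.3, 3.6, 0, 0, 0],
)

```text
time_s: 19.15
eef_pos: [0.526, -0.1722, 0.2707]
ee_rot: [2.362, 2.068, 0.001]
wrist_force: [-0.0, -0.4, -0.6]
finger_gap: 0.0134
grasp_force: 58.7
```

Run:
```python
from h import *
s=sense();print(s['eef_pos'],move([.5254,-.1712,.2208],down(CY),s))
```

```text
[ 0.52603145 -0.17218736  0.27067437] [0.032, -0.029, 1.662, 0.016, 0.01, -0.005]
```

Request:
send_rows(
  moves=[0.02, -0.02, 0.3, 0, 0, 0, 0.02, -0.02, 0.5, 0, 0, 0, 0.02, -0.02, 0.7, 0, 0, 0, 0.02, -0.02, 0.9, 0, 0, 0, 0.02, -0.02, 0.9, 0, 0, 0],
)

```text
time_s: 19.65
eef_pos: [0.5246, -0.1708, 0.2414]
ee_rot: [-2.363, -2.069, 0.002]
wrist_force: [-0.4, 0.1, -0.1]
finger_gap: 0.0131
grasp_force: 58.7
```

Run:
```python
from h import *
s=sense();print(s['eef_pos'],s['wrist_force'],s['wrist_torque'],move([.5254,-.1712,.2208],down(CY),s))
```

```text
[ 0.52457299 -0.17080579  0.24142555] [-0.40294596  0.147212   -0.1082536 ] [ 0.04444972 -0.05004149 -0.03470593] [-0.009, 0.03, 0.687, -0.009, 0.004, -0.001]
```

Request:
send_rows(
  moves=[0, 0.02, 0.25, 0, 0, 0, 0, 0.02, 0.45, 0, 0, 0, 0, 0.02, 0.6, 0, 0, 0, 0, 0.02, 0.67, 0, 0, 0, 0, 0.02, 0.67, 0, 0, 0, 0, 0.02, 0.67, 0, 0, 0],
)

```text
time_s: 20.25
eef_pos: [0.5255, -0.171, 0.2223]
ee_rot: [2.363, 2.07, -0.001]
wrist_force: [0.5, 1.0, -0.1]
finger_gap: 0.0128
grasp_force: 58.7
```

Request:
send_rows(
  moves=[0, 0, 0, 0, 0, 0, 0, 0, 0, 0, 0, 0, 0, 0, 0, 0, 0, 0, 0, 0, 0, 0, 0, 0, 0, 0, 0, 0, 0, 0],
  hand=-0.3,
)

```text
time_s: 20.75
eef_pos: [0.5255, -0.171, 0.2223]
ee_rot: [2.363, 2.07, -0.001]
wrist_force: [-1.0, -0.9, -0.6]
finger_gap: 0.0555
grasp_force: 0.0
```

Request:
send_rows(
  moves=[0, 0, -1, 0, 0, 0, 0, 0, -2.5, 0, 0, 0, 0, 0, -4, 0, 0, 0, -1, 0, -5, 0, 0, 0, -2.6, 0, -5, 0, 0, 0, -2.6, 0, -5, 0, 0, 0, -2.6, 0, -5, 0, 0, 0, -2.6, 0, -5, 0, 0, 0],
)

```text
time_s: 21.55
eef_pos: [0.515, -0.2477, 0.3719]
ee_rot: [-2.363, -2.07, 0.001]
wrist_force: [0.8, 1.0, -0.2]
finger_gap: 0.0551
grasp_force: 0.0
```

Run:
```python
from h import *
s=sense();print(s['eef_pos'])
w=camera('wrist');show(w,'w8',(120,0,440,240),2.4)
h=np.array([.5254,-.1712]);
for z in(.044,.062):print(w2p(w,[*h,z]),((w2p(w,[*h,z])-[120,0])*2.4).round())
r=down(CY)
for z in (.08,.051): print(move(tcp(cw(-.0138,-.051,z),r),r,s))
```

```text
[ 0.51496968 -0.24771882  0.3719444 ]
[281.49571932 112.5673438 ] [388. 270.]
[281.47277797 112.8717854 ] [388. 271.]
[14.246, -1.684, 4.561, -0.005, 0.002, -0.001]
[14.246, -1.683, 5.528, -0.005, 0.002, -0.001]
```

View pics/w8.png

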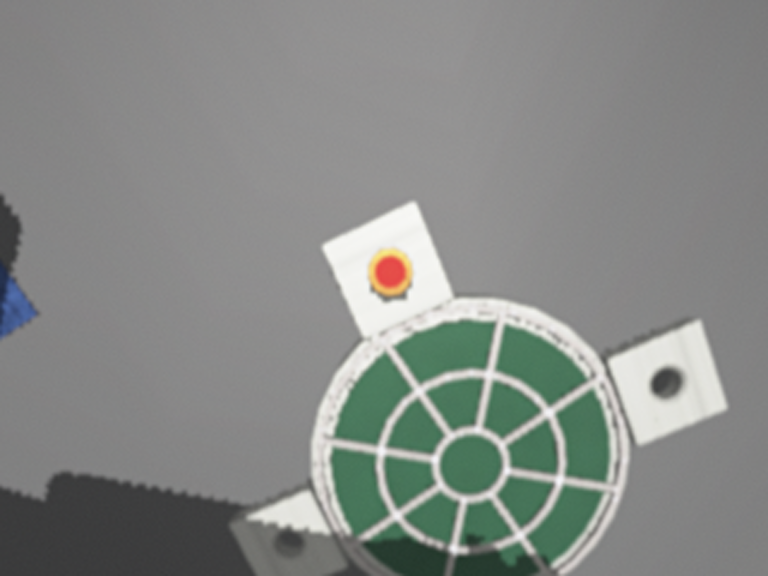

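The pin sits in the ear, its head centred at (390,271) where predicted. Next is the second pin.

Request:
send_rows(
  moves=[14.25, -1.68, 0, 0, 0, 0, 14.25, -1.68, 0, 0, 0, 0, 14.25, -1.68, 0, 0, 0, 0, 14.25, -1.68, 0, 0, 0, 0, 14.25, -1.68, 0, 0, 0, 0, 14.25, -1.68, 0, 0, 0, 0, 14.25, -1.68, 0, 0, 0, 0, 14.25, -1.68, 0, 0, 0, 0, 14.25, -1.68, 0, 0, 0, 0, 14.25, -1.68, 0, 0, 0, 0, 14.25, -1.68, 0, 0, 0, 0, 14.25, -1.68, 1.5, 0, 0, 0, 14.25, -1.68, 3, 0, 0, 0, 14.25, -1.68, 4.5, 0, 0, 0, 14.25, -1.68, 4.5, 0, 0, 0],
)

```text
time_s: 23.1
eef_pos: [0.5193, 0.1806, 0.2324]
ee_rot: [-2.362, -2.067, 0.014]
wrist_force: [-0.0, -0.5, 1.0]
finger_gap: 0.0556
grasp_force: 0.0
```

Run:
```python
from h import *
s=sense();r=down(CY);print(move(tcp(cw(-.0138,-.051,.0515),r),r,s))
```

```text
[0.077, 0.06, 0.862, -0.058, 0.032, -0.007]
```

Request:
send_rows(
  moves=[0, 0, 0, 0, 0, 0, 0, 0, 0, 0, 0, 0, 0, 0, 0, 0, 0, 0],
)

```text
time_s: 23.4
eef_pos: [0.5224, 0.1822, 0.2393]
ee_rot: [2.362, 2.068, 0.004]
wrist_force: [-0.2, 0.6, -0.2]
finger_gap: 0.0553
grasp_force: 0.0
```

Run:
```python
from h import *
s=sense();r=down(CY);print(s['eef_pos'],move(tcp(cw(-.0138,-.051,.0515),r),r,s))
```

```text
[0.52238237 0.18216495 0.23927623] [0.007, -0.047, 1.092, 0.024, -0.004, -0.002]
```

Request:
send_rows(
  moves=[0.01, -0.02, 0.4, 0, 0, 0, 0.01, -0.02, 0.8, 0, 0, 0, 0.01, -0.02, 1.03, 0, 0, 0, 0.01, -0.02, 1.03, 0, 0, 0, 0.01, -0.02, 1.03, 0, 0, 0, 0.01, -0.02, 1.03, 0, 0, 0],
)

```text
time_s: 24.0
eef_pos: [0.5211, 0.1825, 0.2062]
ee_rot: [2.363, 2.07, -0.001]
wrist_force: [0.7, 0.1, -1.2]
finger_gap: 0.0552
grasp_force: 0.0
```

Request:
send_rows(
  moves=[0, 0, 0, 0, 0, 0, 0, 0, 0, 0, 0, 0, 0, 0, 0, 0, 0, 0, 0, 0, 0, 0, 0, 0, 0, 0, 0, 0, 0, 0, 0, 0, 0, 0, 0, 0, 0, 0, 0, 0, 0, 0, 0, 0, 0, 0, 0, 0],
  hand=1,
)

```text
time_s: 24.8
eef_pos: [0.521, 0.1825, 0.2065]
ee_rot: [2.363, 2.069, -0.0]
wrist_force: [-0.9, -0.7, 5.8]
finger_gap: 0.0137
grasp_force: 58.5
```

Run:
```python
from h import *
s=sense();R=Ro.from_rotvec(s['ee_rot']);g=Rc.inv().apply(s['eef_pos']+R.apply([0,0,.155])-C);print(g,s['finger_gap'],s['wrist_force'])
print('seat tcp z',.044+.018+.155+(g[2]-.048))
for h in ([.4714,-.2707],[.6248,-.2253]): print(move([*h,.32],down(CY),s))
```

```text
[-0.01381654 -0.05117725  0.05145015] 0.013730630628969235 [-0.88642905 -0.66736125  5.81796654]
seat tcp z 0.22045015267774937
[-15.195, 0.352, -3.775, 0.003, 0.005, -0.001]
[-13.022, 5.222, -3.774, 0.003, 0.005, -0.001]
```

Request:
send_rows(
  moves=[0, 0, -0.5, 0, 0, 0, 0, 0, -1.5, 0, 0, 0, 0, 0, -3, 0, 0, 0, -1.5, 0, -3.8, 0, 0, 0, -15.2, 0.35, -3.8, 0, 0, 0, -15.2, 0.35, -3.8, 0, 0, 0, -15.2, 0.35, -3.8, 0, 0, 0, -15.2, 0.35, -3.8, 0, 0, 0, -15.2, 0.35, -3.8, 0, 0, 0, -15.2, 0.35, -3.8, 0, 0, 0, -15.2, 0.35, -3.8, 0, 0, 0, -15.2, 0.35, -3.8, 0, 0, 0, -15.2, 0.35, -3.8, 0, 0, 0, -15.2, 0.35, -3.8, 0, 0, 0, -15.2, 0.35, -3.8, 0, 0, 0, -15.2, 0.35, -3, 0, 0, 0, -15.2, 0.35, -2.1, 0, 0, 0, -15.2, 0.35, -2.1, 0, 0, 0, -15.2, 0.35, -2.1, 0, 0, 0, -15.2, 0.35, -2.1, 0, 0, 0],
)

```text
time_s: 26.8
eef_pos: [0.4719, -0.2704, 0.2706]
ee_rot: [2.361, 2.07, -0.0]
wrist_force: [0.0, -0.5, 0.8]
finger_gap: 0.0131
grasp_force: 58.6
```

Request:
send_rows(
  moves=[0, 0, 0, 0, 0, 0, 0, 0, 0, 0, 0, 0],
)

```text
time_s: 27.0
eef_pos: [0.4716, -0.2709, 0.2704]
ee_rot: [2.362, 2.069, -0.0]
wrist_force: [0.1, -0.9, -0.6]
finger_gap: 0.013
grasp_force: 58.6
```

Run:
```python
from h import *
s=sense();print(s['eef_pos'],move([.4714,-.2707,.2205],down(CY),s))
```

```text
[ 0.47158984 -0.27090689  0.27035316] [0.008, -0.009, 1.662, 0.01, 0.01, 0.0]
```

Request:
send_rows(
  moves=[0, 0, 0.3, 0, 0, 0, 0, 0, 0.5, 0, 0, 0, 0, 0, 0.7, 0, 0, 0, 0, 0, 0.9, 0, 0, 0, 0, 0, 0.9, 0, 0, 0],
)

```text
time_s: 27.5
eef_pos: [0.471, -0.2707, 0.2414]
ee_rot: [-2.363, -2.069, 0.002]
wrist_force: [0.0, 0.7, 0.4]
finger_gap: 0.0133
grasp_force: 58.6
```

Request:
send_rows(
  moves=[0, 0, 0.25, 0, 0, 0, 0, 0, 0.45, 0, 0, 0, 0, 0, 0.6, 0, 0, 0, 0, 0, 0.73, 0, 0, 0, 0, 0, 0.73, 0, 0, 0, 0, 0, 0.73, 0, 0, 0],
)

```text
time_s: 28.1
eef_pos: [0.4713, -0.2709, 0.2205]
ee_rot: [2.363, 2.07, -0.001]
wrist_force: [-1.0, -0.0, 0.7]
finger_gap: 0.0128
grasp_force: 59.0
```

Request:
send_rows(
  moves=[0, 0, 0, 0, 0, 0, 0, 0, 0, 0, 0, 0, 0, 0, 0, 0, 0, 0, 0, 0, 0, 0, 0, 0, 0, 0, 0, 0, 0, 0],
  hand=-0.3,
)

```text
time_s: 28.6
eef_pos: [0.4713, -0.2709, 0.2205]
ee_rot: [2.363, 2.07, -0.001]
wrist_force: [-1.0, 0.6, -0.0]
finger_gap: 0.0554
grasp_force: 0.0
```

Request:
send_rows(
  moves=[0, 0, -1, 0, 0, 0, 0, 0, -2.5, 0, 0, 0, 0, 0, -4, 0, 0, 0, -1, 0, -5, 0, 0, 0, -2.6, 0, -5, 0, 0, 0, -2.6, 0.5, -5, 0, 0, 0, -2.6, 1, -5, 0, 0, 0, -2.6, 1, -5, 0, 0, 0, -2.6, 1, -5, 0, 0, 0],
)

```text
time_s: 29.5
eef_pos: [0.4906, -0.3517, 0.3701]
ee_rot: [-2.362, -2.07, 0.001]
wrist_force: [-0.3, -0.2, -0.6]
finger_gap: 0.0555
grasp_force: 0.0
```

Run:
```python
from h import *
s=sense();print(s['eef_pos'])
w=camera('wrist');p=camera('side')
A=cv2.resize(w['img'][0:240,60:500],(800,436));B=cv2.resize(p['img'][150:220,280:400],None,fx=2.3,fy=2.3,interpolation=cv2.INTER_CUBIC)
A[436-B.shape[0]:,800-B.shape[1]:]=B;cv2.imwrite('pics/w9.png',A[:,:,::-1])
print(w2p(w,[.4714,-.2707,.062]),[w2p(p,[x,y,z]).round(1).tolist() for x,y in [(.4714,-.2707),(.5254,-.1712)] for z in (.044,.062)])
```

```text
[ 0.4905553  -0.35167438  0.37012411]
[244.72361995 112.1797009 ] [[337.9, 183.0], [338.3, 178.6], [309.9, 190.7], [310.2, 186.3]]
```

View pics/w9.png

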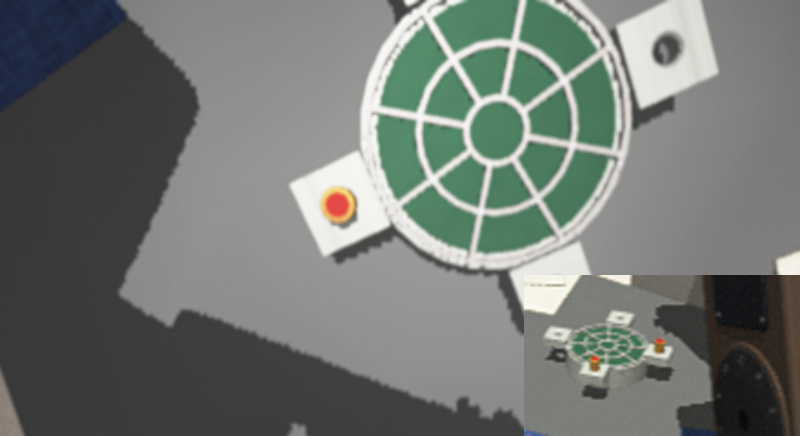

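Both pins are seated. The second head is at (338,205), and the side inset shows both heads resting at the same height. Now I'll shut the cover from behind with the fingers closed.

Run:
```python
from h import *
s=sense();r=down(CY)
for q in [(.125,0,.37),(.125,0,.280)]: print(move(cw(*q),r,s),cw(*q))
a,b=-80,32;x0,z0=125,280;P=[]
for t in np.r_[np.arange(1.7,.05,-.1),0.05,0]:
    x=50+a*np.cos(t)+b*np.sin(t)+14.5;z=31-a*np.sin(t)+b*np.cos(t)+173
    print(round(t,2),round((x-x0)/30,2),round(-(z-z0)/30,2))
```

```text
[19.484, 3.307, 0.002, -0.005, 0.003, 0.002] [0.66541258 0.21484787 0.37      ]
[19.485, 3.309, 3.002, -0.005, 0.003, 0.002] [0.66541258 0.21484787 0.28      ]
1.7 -0.62 0.03
1.6 -0.87 -0.1
1.5 -1.14 -0.2
1.4 -1.42 -0.28
1.3 -1.7 -0.32
1.2 -1.99 -0.34
1.1 -2.28 -0.33
1.0 -2.56 -0.29
0.9 -2.84 -0.22
0.8 -3.11 -0.12
0.7 -3.37 -0.0
0.6 -3.62 0.15
0.5 -3.85 0.32
0.4 -4.06 0.51
0.3 -4.25 0.73
0.2 -4.42 0.96
0.1 -4.56 1.21
0.05 -4.63 1.33
0.0 -4.68 1.47
```

Request:
send_rows(
  moves=[19.5, 3.3, -1, 0, 0, 0, 19.5, 3.3, -1, 0, 0, 0, 19.5, 3.3, -1, 0, 0, 0, 19.5, 3.3, -1, 0, 0, 0, 19.5, 3.3, -1, 0, 0, 0, 19.5, 3.3, -1, 0, 0, 0, 19.5, 3.3, -1, 0, 0, 0, 19.5, 3.3, -1, 0, 0, 0, 19.5, 3.3, -1, 0, 0, 0, 19.5, 3.3, -1, 0, 0, 0, 19.5, 3.3, -1, 0, 0, 0, 19.5, 3.3, -1, 0, 0, 0, 19.5, 3.3, -1, 0, 0, 0, 19.5, 3.3, -1, 0, 0, 0, 19.5, 3.3, -1, 0, 0, 0, 19.5, 3.3, 0, 0, 0, 0, 19.5, 3.3, 1.5, 0, 0, 0, 19.5, 3.3, 3, 0, 0, 0, 19.5, 3.3, 3, 0, 0, 0, 19.5, 3.3, 3, 0, 0, 0],
  hand=1,
)

```text
time_s: 31.6
eef_pos: [0.666, 0.2136, 0.2807]
ee_rot: [2.364, 2.068, -0.003]
wrist_force: [-0.8, -0.9, 0.6]
finger_gap: -0.0
grasp_force: 0.0
```

Run:
```python
from h import *
s=sense();print(Rc.inv().apply(s['eef_pos']-C),s['ee_rot'],s['wrist_force'],s['finger_gap'])
```

```text
[ 0.12575049 -0.00112481  0.28071839] [ 2.36440602  2.06844052 -0.00273095] [-0.81113312 -0.86091678  0.5679988 ] -2.105982759203879e-05
```

Request:
send_rows(
  moves=[0, -0.4, 0, 0, 0, 0, 0, -0.65, 0, 0, 0, 0, 0, -0.88, -0.1, 0, 0, 0, 0, -1.15, -0.2, 0, 0, 0, 0, -1.43, -0.27, 0, 0, 0, 0, -1.72, -0.31, 0, 0, 0, 0, -2.01, -0.33, 0, 0, 0, 0, -2.3, -0.32, 0, 0, 0, 0, -2.58, -0.28, 0, 0, 0, 0, -2.86, -0.21, 0, 0, 0, 0, -3.13, -0.11, 0, 0, 0, 0, -3.39, 0, 0, 0, 0, 0, -3.39, 0, 0, 0, 0],
)

```text
time_s: 32.9
eef_pos: [0.5639, 0.2281, 0.2794]
ee_rot: [-2.363, -2.07, 0.004]
wrist_force: [-0.0, 0.4, -0.4]
finger_gap: 0.0003
grasp_force: 0.0
```

Run:
```python
from h import *
s=sense();print(Rc.inv().apply(s['eef_pos']-C),s['wrist_force'])
p=camera('side');show(p,'s5',(150,150,310,285),4.4)
```

```text
[ 2.25988888e-02 -2.16974570e-04  2.79392822e-01] [-0.00671404  0.36257405 -0.40186145]
```

View pics/s5.png

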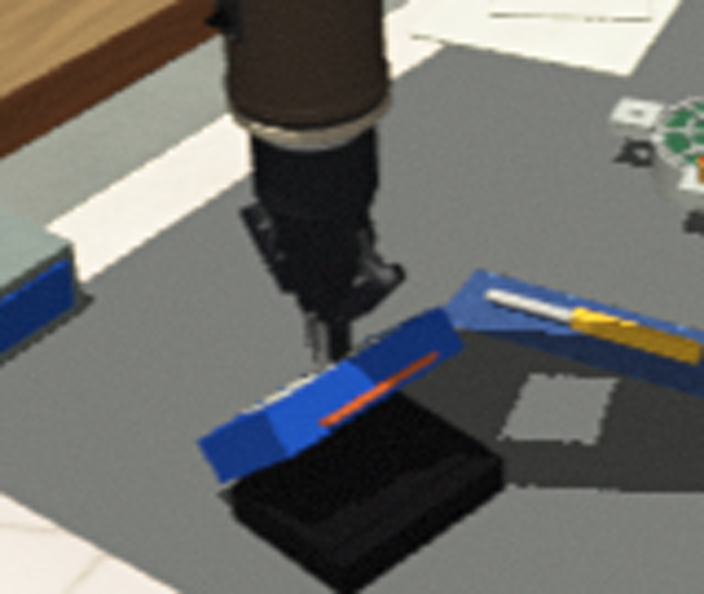

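The cover is at about 0.7 rad, pressed by the fingertips. I'll continue to shut.

Request:
send_rows(
  moves=[0, -0.25, 0.15, 0, 0, 0, 0, -0.48, 0.32, 0, 0, 0, 0, -0.69, 0.51, 0, 0, 0, 0, -0.88, 0.73, 0, 0, 0, 0, -1.05, 0.96, 0, 0, 0, 0, -1.19, 1.21, 0, 0, 0, 0, -1.26, 1.33, 0, 0, 0, 0, -1.3, 1.43, 0, 0, 0, 0, -1.3, 1.48, 0, 0, 0, 0, -1.3, 1.48, 0, 0, 0],
)

```text
time_s: 33.95
eef_pos: [0.5263, 0.2332, 0.2363]
ee_rot: [2.363, 2.07, -0.002]
wrist_force: [-7.1, -0.7, 12.1]
finger_gap: -0.0001
grasp_force: 6.6
```

Request:
send_rows(
  moves=[0, 0, 0.02, 0, 0, 0, 0, 0, 0.04, 0, 0, 0, 0, 0, 0.06, 0, 0, 0],
)

```text
time_s: 34.25
eef_pos: [0.5263, 0.2332, 0.2358]
ee_rot: [2.363, 2.069, -0.001]
wrist_force: [-15.5, -3.6, 50.5]
finger_gap: 0.0
grasp_force: 25.4
```

Run:
```python
from h import *
s=sense();print(Rc.inv().apply(s['eef_pos']-C),s['wrist_force'])
```

```text
[-1.53268243e-02 -9.84990877e-05  2.35782828e-01] [-15.46135703  -3.63840867  50.45616642]
```

Request:
send_rows(
  moves=[0, 0, -1, 0, 0, 0, 0, 0, -2.5, 0, 0, 0, 0, 0, -4, 0, 0, 0, -1, 0, -5, 0, 0, 0, -9, -3, -5, 0, 0, 0, -9, -3, -5, 0, 0, 0, -9, -3, -5, 0, 0, 0, -9, -3, -5, 0, 0, 0, -9, -3, -5, 0, 0, 0, -9, -3, -5, 0, 0, 0, -9, -3, -5, 0, 0, 0, -9, -3, -5, 0, 0, 0, -9, -3, -5, 0, 0, 0],
)

```text
time_s: 35.55
eef_pos: [0.4025, -0.0216, 0.3842]
ee_rot: [2.361, 2.071, -0.0]
wrist_force: [-0.2, 0.6, 0.1]
finger_gap: -0.0002
grasp_force: 0.0
```

Run:
```python
from h import *
s=sense();print(s['eef_pos'])
w=camera('wrist');p=camera('side')
A=cv2.resize(w['img'],(480,360));B=cv2.resize(p['img'][150:290,150:400],(800,448)[:2],interpolation=cv2.INTER_CUBIC)
B=cv2.resize(p['img'][140:290,150:400],(800,480),interpolation=cv2.INTER_CUBIC)
cv2.imwrite('pics/f1.png',B[:,:,::-1]);show(w,'f2',None,1.3)
```

```text
[ 0.40245218 -0.02164456  0.38419785]
```

View pics/f1.png

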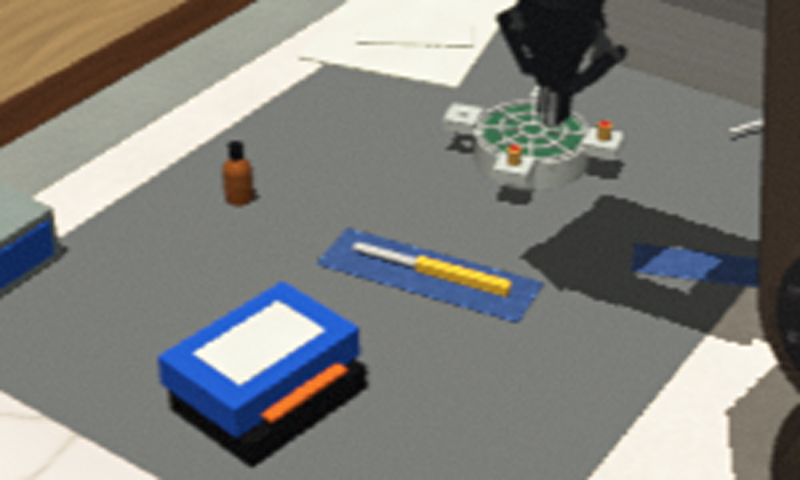

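View pics/f2.png

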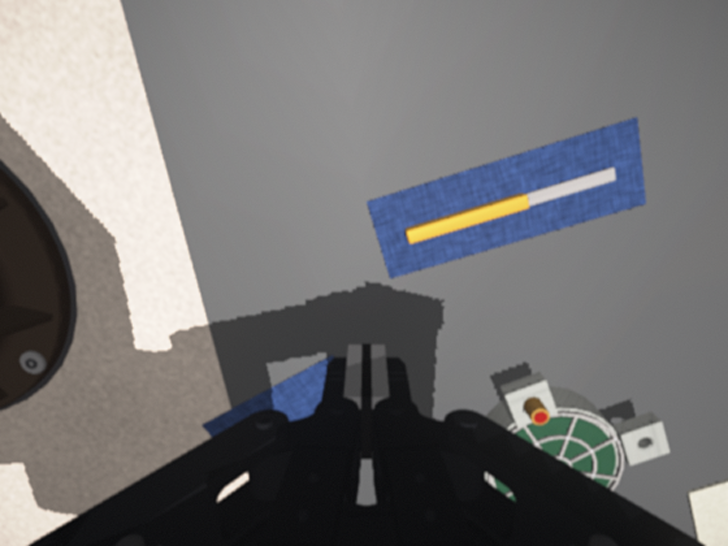

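In the side view the cover is shut at (260,350), the spudger lies flat on the mat at (430,268), and both pin heads sit on their ears at (513,155) and (604,131). The bottle is untouched at (237,175). The wrist view confirms the spudger is fully on the mat, so I'm handing in.

```bash
python3 -c "
from workcell import job_done;print(job_done())"
```

```text
the job is handed in; nothing more can be done
None
```

The job is handed in: the cover was levered open, both pins in the case (the other two holes were empty) are seated in housing ears, the cover is shut, the spudger lies flat on the blue mat, and the bottle, cup and screwdriver were left alone.

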